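# Level the gel casting table and load the casting tray

## Task

Level the casting table: turn its two black foot-screw knobs until the bubble of each of the two tube vials lies between that vial's black lines. Only then set the blue casting tray down, without dropping it, flat and square within the four corner marks on the table (either way round), leaving both bubbles between their lines. Do not knock over or push away the bottle and the metal pot.

Things in the scene. Friction and masses are not known exactly. Their poses are not given: they have to be found in the camera images.
- leveller: Casting table, fixed to the bench; origin under its centre, on the bench. Axes: x from its front edge (roughly facing the robot) to the rear, y to its left, z up. Plate 230 (x) x 270 (y) x 12 mm, top about 48 mm above the bench. It stands on a fixed foot at the front right corner and two foot screws with black knobs, at the front left and rear right corners.
- front_knob_grip (a point): Front left foot screw: upright black knurled round knob, 40 mm across, 32 mm high. Point on its axis, 14 mm below its top, about 42 mm above the plate; it does not rise or sink. Turned clockwise seen from above it raises the left side of the plate and moves the front vial's bubble 10 mm to the table's left (+y) per radian; anticlockwise the reverse. Friction 0.06 N m; stays where left.
- rear_knob_grip (a point): Rear right foot screw: the same kind of knob. Turned clockwise seen from above it raises the rear of the plate and moves the side vial's bubble 10 mm to the table's rear (+x) per radian; anticlockwise the reverse. It hardly changes the other vial. Neither knob needs more than 1.5 rad; both have travel to spare and 60 mm free around them above the plate and vials.
- front_vial_centre (a point): Middle of the top face of the front tube vial: dark bar 90 x 22 x 12 mm with a yellow-green window, lying along the table's y at the middle of the front edge, with two thin black cross lines 21 mm apart (inner edges). About 60 mm above the bench.
- front_bubble (a point): Centre of the pale bubble (16 mm long) in the front vial. It runs along the table's y, to the higher side. Between the lines means within 2.7 mm of the vial's middle. It starts outside the lines.
- side_vial_centre (a point): Middle of the top face of the side tube vial, same as the front one but lying along the table's x at the middle of its right edge.
- side_bubble (a point): Centre of the pale bubble (16 mm long) in the side vial. It runs along the table's x, to the higher end. Between the lines means within 2.7 mm of the vial's middle. It starts outside the lines.
- casting_tray: Gel casting tray: blue, open, 120 (x) x 90 (y) mm, side walls 28 mm, black end dams 22 mm high; origin at the centre of its underside. Across its middle a fixed white comb, 10 mm thick (x), 60 mm wide (y), 38 to 72 mm above the underside: pinch it from above, fingers before and behind it along x, 45 mm free each side. 0.2 kg, loose on the bench right of the table.
- tray_mark (a point): Centre of the four black corner marks (framing 124 x 94 mm) on the plate's top, 30 mm to the rear and 37 mm to the left of the table's centre; axes as the table's. The tray's long axis goes along x here, its comb across. The tray stands clear of knobs and vials by 40 mm or more.
- bottle_a: Bystander: square plastic bottle with tan contents and white cap, 47 x 47 x 105 mm, loose; origin at the centre of its underside.
- chrome_pot: Bystander: rounded metal pot, 56 mm in diameter, 97 mm high, loose; origin at the centre of its underside.

How it is judged:
On the way:
1. both bubbles are between their lines (within 2.7 mm of the middle) for half a second while the tray is still off the table (horizontal distance between front_bubble and front_vial_centre below 0.0027 m and horizontal distance between side_bubble and side_vial_centre below 0.0027 m and horizontal distance between casting_tray and tray_mark above 0.1 m), for 0.5 s.
At the end, for the whole second after the job is handed in: Both bubbles are within 2.7 mm of their vials' middles and the tray lies flat and still on the plate (underside within 4 mm of its top), its centre within 12 mm of the centre of the corner marks, its long axis within 0.15 rad of theirs, either way round (horizontal distance between front_bubble and front_vial_centre below 0.0027 m and horizontal distance between side_bubble and side_vial_centre below 0.0027 m and horizontal distance between casting_tray and tray_mark below 0.012 m and angle between the x axis of casting_tray and the x axis of tray_mark, either way round below 0.15 rad and z of casting_tray in the frame of tray_mark between -0.004 and 0.004 m and angle between casting_tray's own z axis and vertical below 0.04 rad and linear speed of casting_tray below 0.02 m/s); the robot touches nothing.
It fails at once if the tray is dropped onto the table (horizontal distance between casting_tray and tray_mark below 0.15 m and z of casting_tray in the frame of tray_mark above 0.015 m and linear speed of casting_tray above 0.5 m/s and contact force between the fingers and casting_tray below 0.1 N).
It fails at once if the bottle is knocked over or pushed away by more than 40 mm (distance of bottle_a from where it was at the start of the episode above 0.04 m or angle between bottle_a's own z axis and vertical above 0.6 rad).
It fails at once if the metal pot is knocked over or pushed away by more than 40 mm (distance of chrome_pot from where it was at the start of the episode above 0.04 m or angle between chrome_pot's own z axis and vertical above 0.6 rad).
It also fails if it takes over 54 s, if anything falls off the work surface, if the arm or the gripper's body presses on something with over 40 N, if the wrist force passes 120 N, or if a joint passes its speed limit or range.

## Robot

A 6-joint arm with a two-finger parallel gripper is mounted at the origin on a cart in front of the work surface, level with it; the furniture and walls round the work are solid. World frame = base frame: x ahead of the robot, y to its left, z up, the work surface at z = 0. Lengths are in m, angles in rad, forces in N, time in s.
With the tool pointing down it reaches from about 0.375 to 0.9 m from the base axis. Payload 3.1 kg.
Tool frame: the origin (TCP) lies at the very end of the fingers, on their centre line; the grasp point (between the pads) lies 19 mm behind it; z points along the fingers, y is the direction in which the jaws open and shut (so a half turn about z gives the same grasp; the last joint's range is limited). The gripper opens to 85 mm and grips with 20 to 120 N. Pads are 22 mm wide; open, the fingers measure 114 mm over their backs; the gripper's body (76 mm by 85 mm) begins 54 mm behind the grasp point. The pads swing forward as they close: fully open they stand 13 mm farther back than shut.
Start: joints at [-1.494, 0.527, 1.433, -0, 1.181, -0.178], TCP at [0.158, -0.605, 0.231] pointing down, gripper open.
Joint ranges: [-3.08, 3.08], [-0.75, 2.2], [0.22, 2.44], [-1.43, 4.57], [0, 2.65], [-2.85, 2.85]. Speed limits (rad/s): [2.79, 2.79, 3.14, 3.14, 3.14, 3.14].

## Interface

Orientations are given as a unit quaternion [x, y, z, w].
In Python, from station import * gives the robot as it stands.
- The arm moves only by the tool jog_arm, never from a script. Its argument "motion" is a list of rows, each a list of 5 numbers: the shift along the world's x, y, z in cm, then the turn about the world's z in degrees, then the closure in counts, from 0 (fully open) to 255 (shut). In form: [[tx, ty, tz, yaw, jaw], ...]. A call has 1 to 10 rows; each row shifts and turns the pose as measured when the row begins; what a row does not reach is not made up. A row lasts 1/12 s, in which the tool goes at most 41.7 mm and 7.16 degrees, less where a joint would pass 70% of its speed; a pose out of reach is approached as far as the arm can. A call with a gripper value outside its range is refused whole. The fingers move at their own pace and stop on an object; "squeeze" is the grip in N (left out, the last holds). Time passes only in rows, so rows that do not move let the fingers close. It gives the time, the measured TCP pose, the force and the opening at its end, in the units of the state.
- sense(): the state, without advancing time (a new reading comes with each control period).
- snapshot(name): name is "side" or "top" or "wrist"; returns a dict with "img" (420x560x3 uint8, red, green, blue), "depth" (420x560 float32, m along the optical axis (not along the pixel's ray), 0 where there is no reading), "intrinsics" (3x3 intrinsics, pixels), "eye" and "attitude" of the camera in the world. Camera axes: x right, y down, z forward; pixel columns grow to the right and rows downward; lengths in m; the calibration is good to about 2 mm. A picture is of the moment at which its call begins.
- sign_off(): hands the job in, once; it reports no verdict.
The state is a dict: "t": time; "q": joint angles; "qd": joint speeds; "tau": joint torques, N m; "tcp_pos": TCP position; "tool_rot": TCP orientation; "force": force on the tool from outside, world axes, zero at the start; "ft_torque": the same for the moment, N m; "finger_gap": opening from 0.0 (shut) to 1.0 (fully open).
Only numpy, scipy, OpenCV 4.12 (cv2) and the standard library are available. Lean on these libraries where they do the work, as an engineer would, in place of code of your own. Each camera call takes 0.05 s, during which the arm holds its last target.

## Working session

There is one attempt and no reset: what is moved stays moved. The work goes in short steps, Python scripts to look and compute and a tool call to move; the robot and the scene stay as the last step left them, time stands still between calls to the robot, and variables do not carry over. Pictures are saved under pics/ and viewed, and the job is handed in when it is done.

Besides the shell and the picture viewer there is one more tool, called after "Emit:" in YAML: its name, and indented under it one key for each argument. jog_arm: Moves the arm, as the interface text tells. Its arguments: {"type":"object","properties":{"motion":{"type":"array","items":{"type":"array","items":{"type":"number"}}},"squeeze":{"type":"number"}},"required":["motion"]}

```bash
ls; mkdir -p pics; python3 - <<'E'
from station import *
import cv2,numpy as np
s=sense();print(s)
for n in["side","top","wrist"]:
    d=snapshot(n);cv2.imwrite(f"pics/{n}0.png",d["img"][:,:,::-1]);print(n,d["intrinsics"],d["eye"],d["attitude"])
    np.savez(f"{n}0.npz",**d)
E
```

```text
pics
{'t': 0.0, 'q': array([-1.49447449e+00,  5.28507543e-01,  1.43390600e+00, -9.25265654e-06,
        1.18137461e+00, -1.78502427e-01]), 'qd': array([-5.95596260e-04,  7.69814078e-04,  7.05758995e-04, -6.67962945e-05,
        1.68955061e-03, -1.34231534e-03]), 'tau': array([ 7.45431475e-05, -4.42349374e+01, -1.78026474e+01, -3.99126420e-04,
        8.42410431e-03, -1.76119147e-05]), 'tcp_pos': array([ 0.1575164 , -0.60408845,  0.23030701]), 'tool_rot': array([ 9.91893228e-01,  1.27069350e-01,  5.17873929e-05, -1.09653322e-03]), 'force': array([ 0.2840452 , -0.33034498,  0.5109526 ]), 'ft_torque': array([ 0.01041029, -0.01547565, -0.01363031]), 'finger_gap': 1.0017440017358883}
side [[440.04804996   0.         282.08134602]
 [  0.         440.04804996 207.86892996]
 [  0.           0.           1.        ]] [0.3974229  1.04037555 0.47017125] [-0.07766948  0.81497971 -0.5719913   0.05100465]
top [[488.84558749   0.         267.7990337 ]
 [  0.         488.84558749 212.72160811]
 [  0.           0.           1.        ]] [ 0.50195987 -0.02151967  1.34413975] [-0.69773489  0.71561041 -0.01328722  0.02985309]
wrist [[314.13892938   0.         286.086751  ]
 [  0.         314.13892938 208.98403046]
 [  0.           0.           1.        ]] [ 0.23455003 -0.58409839  0.37298079] [ 0.78114303 -0.60397592 -0.09766713  0.12445796]
```

View pics/top0.png

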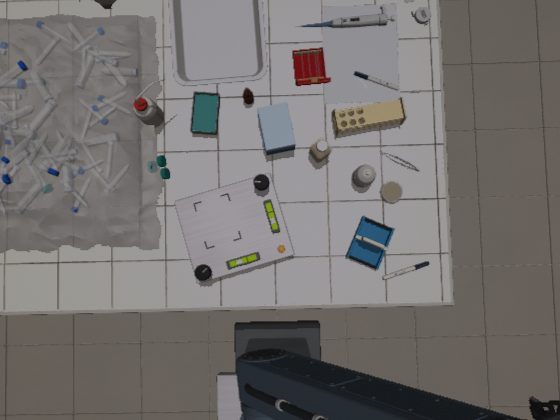

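View pics/side0.png

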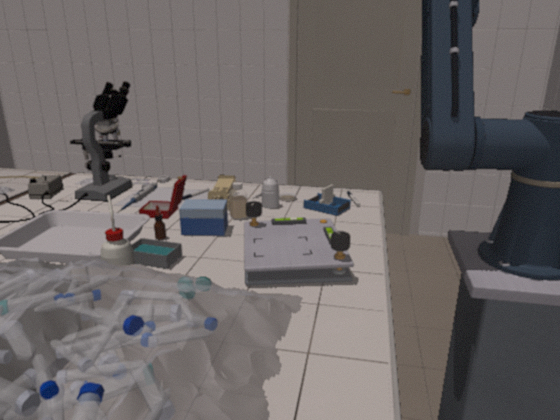

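View pics/wrist0.png

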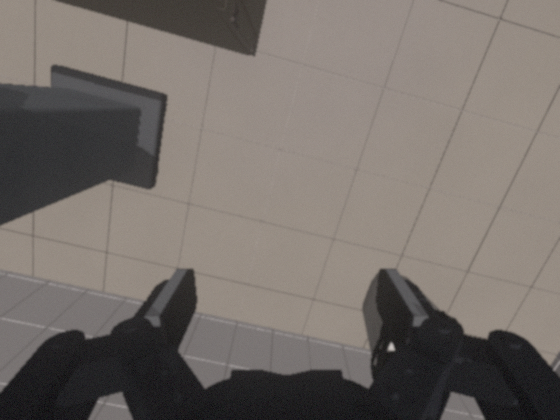

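```bash
cat > h.py <<'E'
import numpy as np,cv2
from scipy.spatial.transform import Rotation as R
def load(n): return dict(np.load(n+".npz"))
def ray(d,u,v):
    K=d["intrinsics"];return R.from_quat(d["attitude"]).apply([(u-K[0,2])/K[0,0],(v-K[1,2])/K[1,1],1.])
def onz(d,u,v,z):
    r=ray(d,u,v);return d["eye"]+r*(z-d["eye"][2])/r[2]
def proj(d,p):
    K=d["intrinsics"];c=R.from_quat(d["attitude"]).inv().apply(np.asarray(p)-d["eye"]);return K[0,0]*c[0]/c[2]+K[0,2],K[1,1]*c[1]/c[2]+K[1,2]
def comps(m,amin=8):
    n,l,s,c=cv2.connectedComponentsWithStats(m.astype(np.uint8));return [(s[i].tolist(),c[i].round(2).tolist()) for i in range(1,n) if s[i][4]>=amin]
E
python3 - <<'E'
from h import *
d=load("top0");im=d["img"]
c=im[160:290,165:405];cv2.imwrite("pics/topc.png",cv2.resize(c,None,fx=3.3,fy=3.3,interpolation=cv2.INTER_CUBIC)[:,:,::-1])
r=im[:,:,0].astype(int);g=im[:,:,1].astype(int);b=im[:,:,2].astype(int)
roi=np.zeros(r.shape,bool);roi[165:290,165:410]=1
print("green",comps(roi&(g-b>60)&(g-r>0)))
print("dark",comps(roi&(im.max(2)<60),20))
print("blue",comps(roi&(b-r>60),20))
print("white",comps(roi&(im.min(2)>200),20)[:5])
E
```

```text
green [([265, 203, 10, 15, 82], [269.48, 209.95]), ([272, 223, 6, 7, 32], [274.34, 226.09]), ([241, 254, 16, 9, 81], [248.78, 258.22]), ([229, 260, 8, 7, 36], [232.56, 263.14])]
dark [([165, 169, 5, 10, 43], [166.79, 173.72]), ([254, 175, 15, 16, 180], [261.34, 182.44]), ([353, 174, 11, 13, 43], [356.7, 182.16]), ([365, 218, 27, 15, 82], [378.28, 224.37]), ([349, 256, 29, 13, 78], [362.92, 262.01]), ([195, 265, 17, 16, 197], [202.58, 272.52])]
blue [([356, 217, 33, 27, 428], [372.22, 231.76]), ([386, 229, 8, 18, 34], [389.44, 237.09]), ([347, 239, 34, 26, 379], [363.08, 253.35]), ([376, 251, 9, 18, 35], [380.2, 259.49])]
white []
```

View pics/topc.png

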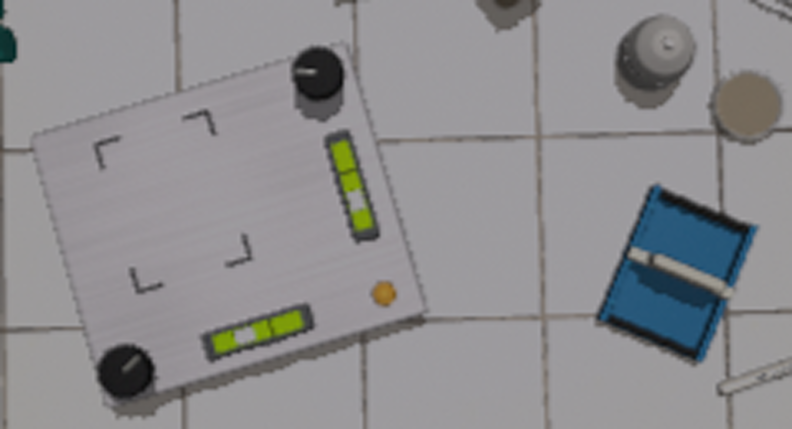

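```bash
python3 - <<'E'
from h import *
d=load("top0");s=load("side0")
P=lambda u,v,z:print((u,v,z),onz(d,u,v,z).round(4))
for n,(u,v) in dict(rk=(261.3,182.2),fk=(202.6,272.3)).items(): 
    p=onz(d,u,v,.100);print(n,p.round(4),"side px of it:",np.round(proj(s,p),1), "depth",d["depth"][int(v),int(u)])
f=lambda x,y:(165+(x+.5)/3.3-.5,160+(y+.5)/3.3-.5)
for n,q,z in [("plateRL",(33,136),.048),("plateRR",(345,44),.048),("plateFR",(428,312),.048),("mark1",(97,145),.048),("mark2",(208,112),.048),("mark3",(250,262),.048),("mark4",(138,292),.048),("fv a",(207,345),.06),("fv b",(310,318),.06),("fbub",(246,335),.06),("sv a",(340,133),.06),("sv b",(366,240),.06),("sbub",(357,200),.06),("trayA",(657,186),.028),("trayB",(756,228),.028),("trayC",(702,360),.028),("trayD",(599,321),.028),("combA",(631,254),.072),("combB",(730,290),.072)]:
    p=onz(d,*f(*q),z);print(n,p.round(4))
img=s["img"];cv2.imwrite("pics/sidec.png",cv2.resize(img[170:300,210:370],None,fx=4.5,fy=4.5,interpolation=cv2.INTER_CUBIC)[:,:,::-1])
E
```

```text
rk [0.6571 0.0214 0.1   ] side px of it: [254.9 204.1] depth 1.2456862
fk [0.4311 0.176  0.1   ] side px of it: [341. 235.] depth 1.2382516
plateRL [0.6198 0.2561 0.048 ]
plateRR [0.6877 0.0015 0.048 ]
plateFR [ 0.4701 -0.0595  0.048 ]
mark1 [0.6111 0.2042 0.048 ]
mark2 [0.6355 0.1137 0.048 ]
mark3 [0.5135 0.0822 0.048 ]
mark4 [0.4917 0.1729 0.048 ]
fv a [0.4484 0.1169 0.06  ]
fv b [0.4678 0.0345 0.06  ]
fbub [0.4556 0.0857 0.06  ]
sv a [0.6145 0.0071 0.06  ]
sv b [ 0.5286 -0.0115  0.06  ]
sbub [ 0.5606 -0.0051  0.06  ]
trayA [ 0.5672 -0.249   0.028 ]
trayB [ 0.5311 -0.3276  0.028 ]
trayC [ 0.4256 -0.28    0.028 ]
trayD [ 0.459  -0.1982  0.028 ]
combA [ 0.5122 -0.2191  0.072 ]
combB [ 0.4821 -0.2952  0.072 ]
```

View pics/sidec.png

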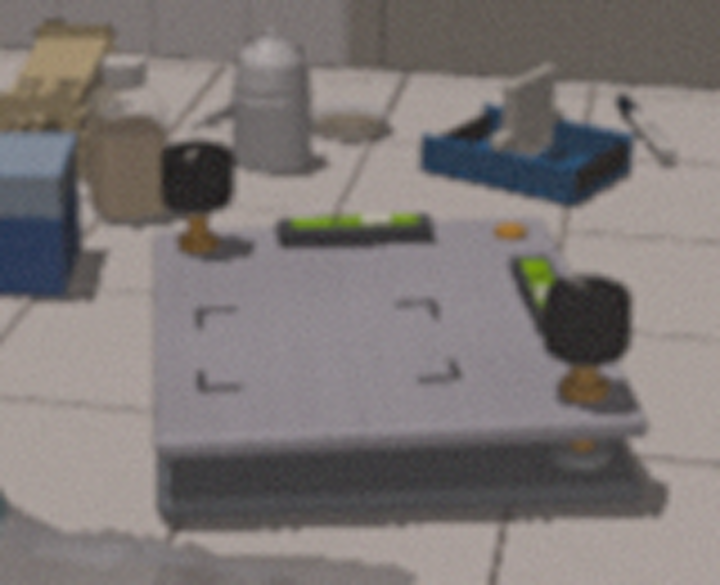

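Emit:
jog_arm:
  motion:
    - [2, 3.6, 0.2, 0, 0]
    - [2, 3.6, 0.2, 0, 0]
    - [2, 3.6, 0.2, 0, 0]
    - [2, 3.6, 0.2, 0, 0]
    - [2, 3.6, 0.2, 0, 0]
    - [2, 3.6, 0.2, 0, 0]
    - [2, 3.6, 0, 0, 0]
    - [2, 3.6, 0, 0, 0]
    - [2, 3.6, 0, 0, 0]
    - [2, 3.6, 0, 0, 0]
  squeeze: 60

```text
t: 0.98
tcp_pos: [0.3532, -0.2439, 0.2398]
tool_rot: [0.993, 0.119, -0.0, 0.001]
force: [-0.0, 0.4, 0.1]
finger_gap: 1.003
```

Emit:
jog_arm:
  motion:
    - [1.2, 3.9, 0.2, 0, 0]
    - [1.2, 3.9, 0.2, 0, 0]
    - [1.2, 3.9, 0.2, 0, 0]
    - [1.2, 3.9, 0.2, 0, 0]
    - [1.2, 3.9, 0, 0, 0]
    - [1.2, 3.9, 0, 0, 0]
    - [1.2, 3.9, 0, 0, 0]
    - [1.0, 2, 0, 0, 0]
    - [0, 0, 0, 0, 0]

```text
t: 1.73
tcp_pos: [0.4486, 0.0625, 0.2487]
tool_rot: [0.993, 0.122, 0.002, 0.001]
force: [0.6, -0.6, 0.4]
finger_gap: 0.998
```

```bash
cat > snap.py <<'E'
import sys
from station import *
from h import *
n=sys.argv[1];c=sys.argv[2]
s=sense();d=snapshot(c);np.savez(n+".npz",**d);cv2.imwrite(f"pics/{n}.png",cv2.resize(d["img"],None,fx=1.4,fy=1.4,interpolation=cv2.INTER_CUBIC)[:,:,::-1])
x=R.from_quat(s["tool_rot"]).apply([1,0,0]);print("t",s["t"],"tcp",s["tcp_pos"].round(4),"yaw",np.degrees(np.arctan2(x[1],x[0])).round(2),"q6",s["q"][5].round(3),"eye",d["eye"].round(3),"axis",R.from_quat(d["attitude"]).apply([0,0,1]).round(3))
E
python3 snap.py w1 wrist
```

```text
t 1.7333 tcp [0.4486 0.0625 0.2487] yaw 13.98 q6 1.219 eye [0.525 0.082 0.391] axis [-0.299 -0.076 -0.951]
```

View pics/w1.png

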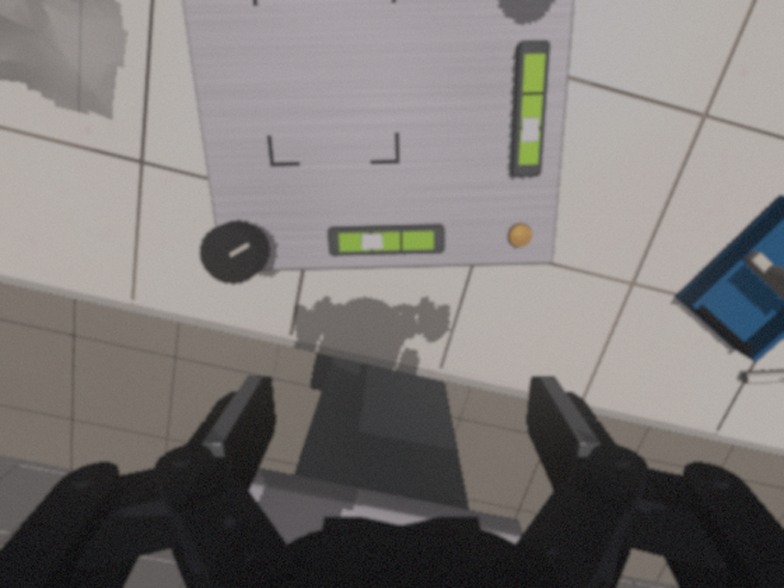

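```bash
cat > bub.py <<'E'
import sys
from h import *
d=load(sys.argv[1]);im=cv2.resize(d["img"],None,fx=4,fy=4,interpolation=cv2.INTER_CUBIC);
toz=lambda p,z:np.array([onz(d,(u+.5)/4-.5,(v+.5)/4-.5,z) for u,v in p])
r,g,b=[im[:,:,i].astype(int) for i in range(3)]
green=((g-b>50)&(g-r>5)).astype(np.uint8)
green=cv2.morphologyEx(green,cv2.MORPH_OPEN,np.ones((5,5),np.uint8))
th=np.radians(14.5)
# merge pieces
m=cv2.morphologyEx(green,cv2.MORPH_CLOSE,np.ones((121,121),np.uint8))
n,l,s,c=cv2.connectedComponentsWithStats(m)
for i in range(1,n):
    if s[i][4]<1500: continue
    pts=cv2.findNonZero(((l==i)&(green>0)).astype(np.uint8)); 
    hull=cv2.convexHull(pts)
    hm=np.zeros_like(green);cv2.fillConvexPoly(hm,hull,1)
    P=toz(hull[:,0,:],.060)[:,:2].astype(np.float32)
    (cx,cy),(w,h),a=cv2.minAreaRect(P*1000)
    er=cv2.erode(hm,np.ones((7,7),np.uint8))>0
    pale=er&(b>r*0.8)&(im.min(2)>130); pale=cv2.morphologyEx(pale.astype(np.uint8),cv2.MORPH_OPEN,np.ones((9,9),np.uint8))
    dark=er&(im.max(2)<110)
    box=cv2.boxPoints(((cx,cy),(w,h),a)); e=max([box[1]-box[0],box[2]-box[1]],key=np.linalg.norm);e/=np.linalg.norm(e)
    if abs(e[0])>abs(e[1]): e*=np.sign(e[0]);nm="side"
    else: e*=np.sign(e[1]);nm="front"
    out=[]
    for q in(pale,dark):
        pt=cv2.findNonZero(q.astype(np.uint8))
        if pt is None: out.append(None);continue
        t=(toz(pt[:,0,:],.060)[:,:2]*1000-[cx,cy])@e;out.append((len(t),t.mean().round(2),np.percentile(t,[1,99]).round(1)))
    print(nm,"centre",round(cx,1),round(cy,1),"size",round(w,1),round(h,1),"axis deg",np.degrees(np.arctan2(e[1],e[0])).round(1),"bubble",out[0],"dark",out[1])
E
python3 bub.py w1
```

```text
side centre 572.5 -0.7 size 71.8 14.4 axis deg 15.3 bubble (3174, np.float64(-12.27), array([-20. ,  -4.6])) dark (24, np.float64(11.36), array([10.9, 11.8]))
front centre 458.5 76.5 size 14.4 72.3 axis deg 105.3 bubble (2528, np.float64(10.87), array([ 3.1, 18.5])) dark (2, np.float64(-11.31), array([-11.4, -11.2]))
```

```bash
python3 - <<'E'
from h import *
d=load("w1");im=d["img"].copy()
for p in[(.4311,.176,.104),(.6571,.0214,.104)]: print(np.array(proj(d,p))*1.4)
p=proj(d,(.4311,.176,.104));c=cv2.resize(im[140:220,130:210],None,fx=7,fy=7,interpolation=cv2.INTER_CUBIC)
q=(np.array(p)-[130,140]+.5)*7;cv2.circle(c,tuple(q.astype(int)),5,(255,0,0),2)
# circle of r20 at top
for a in np.linspace(0,6.28,60):
    for z in(.104,.072):
        u,v=proj(d,(.4311+.02*np.cos(a),.176+.02*np.sin(a),z));cv2.circle(c,(int((u-129.5)*7),int((v-139.5)*7)),2,(255,255,0) if z>.1 else (0,255,255),-1)
cv2.imwrite("pics/fk.png",c[:,:,::-1])
E
```

```text
[229.74327967 257.59124867]
[566.73443548 -70.13905373]
```

View pics/fk.png

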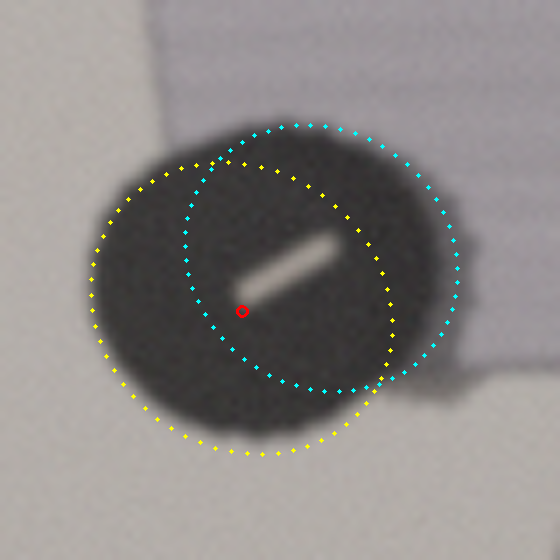

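Emit:
jog_arm:
  motion:
    - [-0.5, 3.8, -1, -7, 0]
    - [-0.5, 3.8, -1, -7, 0]
    - [-0.5, 3.2, -1, -7, 0]
    - [-0.1, 0.6, -2.5, -7, 0]
    - [0, 0, -2.5, -7, 0]
    - [0, 0, -2.5, -7, 0]
    - [0, 0, -1.5, -7, 0]
    - [0, 0, 0, 0, 0]

```text
t: 2.45
tcp_pos: [0.4337, 0.159, 0.1288]
tool_rot: [0.955, -0.295, 0.003, 0.006]
force: [-0.2, -0.9, -0.1]
finger_gap: 1.003
```

```bash
python3 snap.py w2 wrist
```

```text
t 2.45 tcp [0.4337 0.159  0.1288] yaw -34.36 q6 2.303 eye [0.499 0.116 0.272] axis [-0.257  0.165 -0.952]
```

View pics/w2.png

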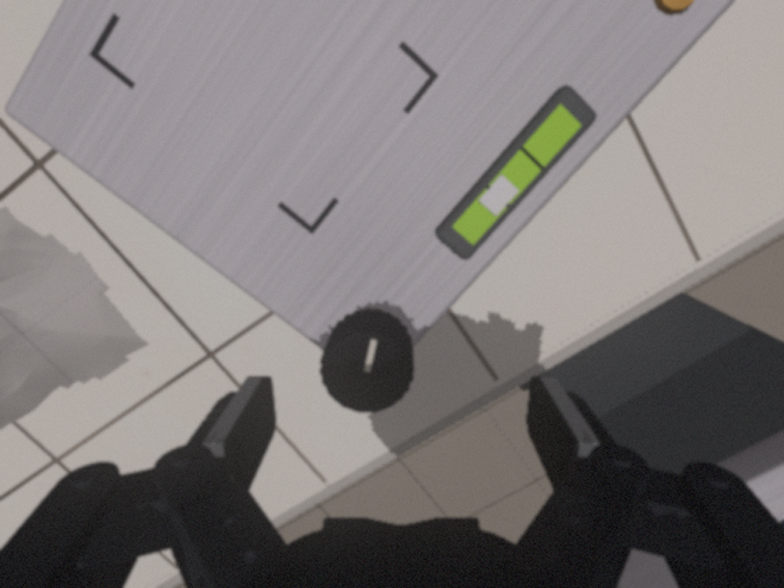

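```bash
python3 - <<'E'
from h import *
d=load("w2")
for u,v in[(369,371),(367,360)]: print(onz(d,u/1.4,v/1.4,.104).round(4))
c=np.array(proj(d,(.433,.176,.104)))*1.4;print(c)
E
```

```text
[0.4325 0.1755 0.104 ]
[0.4372 0.1732 0.104 ]
[367.31075521 370.74304735]
```

Emit:
jog_arm:
  motion:
    - [0, 1.7, 0, 0, 0]
    - [0, 0.2, -2.0, 0, 0]
    - [0, 0, -2.5, 0, 0]
    - [0, 0, -1.5, 0, 0]
    - [0, 0, -0.5, 0, 0]

```text
t: 2.92
tcp_pos: [0.4406, 0.1748, 0.0693]
tool_rot: [0.957, -0.288, 0.009, 0.003]
force: [-0.6, 0.1, 0.1]
finger_gap: 0.998
```

Emit:
jog_arm:
  motion:
    - [-0.7, 0, 0, 0, 0]
    - [0, 0, 0, 0, 60]
    - [0, 0, 0, 0, 255]
    - [0, 0, 0, 0, 255]
    - [0, 0, 0, 0, 255]
    - [0, 0, 0, 0, 255]
  squeeze: 50

```text
t: 3.42
tcp_pos: [0.4371, 0.1747, 0.074]
tool_rot: [0.958, -0.288, 0.014, 0.0]
force: [-0.8, -1.8, -12.0]
finger_gap: 0.453
```

```bash
python3 snap.py w3 wrist
```

```text
t 3.4167 tcp [0.4371 0.1747 0.074 ] yaw -33.48 q6 2.325 eye [0.5   0.132 0.219] axis [-0.236  0.165 -0.958]
```

View pics/w3.png

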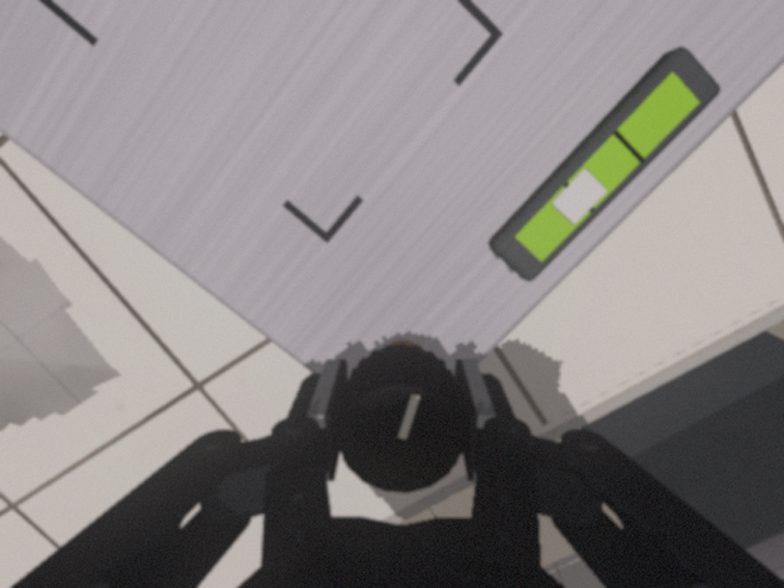

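Emit:
jog_arm:
  motion:
    - [0, 0, 0, 7, 255]
    - [0, 0, 0, 7, 255]
    - [0, 0, 0, 7, 255]
    - [0, 0, 0, 7, 255]
    - [0, 0, 0, 7, 255]
    - [0, 0, 0, 7, 255]
    - [0, 0, 0, 7, 255]
    - [0, 0, 0, 7, 255]
    - [0, 0, 0, 0, 255]

```text
t: 4.22
tcp_pos: [0.4375, 0.1805, 0.0738]
tool_rot: [0.978, 0.209, 0.012, -0.011]
force: [0.1, -0.8, -3.2]
finger_gap: 0.455
```

```bash
python3 snap.py w4 wrist;python3 bub.py w4
```

```text
t 4.2167 tcp [0.4375 0.1805 0.0738] yaw 24.08 q6 1.253 eye [0.507 0.21  0.219] axis [-0.267 -0.102 -0.958]
front centre 458.6 77.1 size 14.6 72.2 axis deg 105.2 bubble (8176, np.float64(0.91), array([-6.8,  8.6])) dark (1825, np.float64(-0.12), array([-12.1,  11.9]))
```

View pics/w4.png

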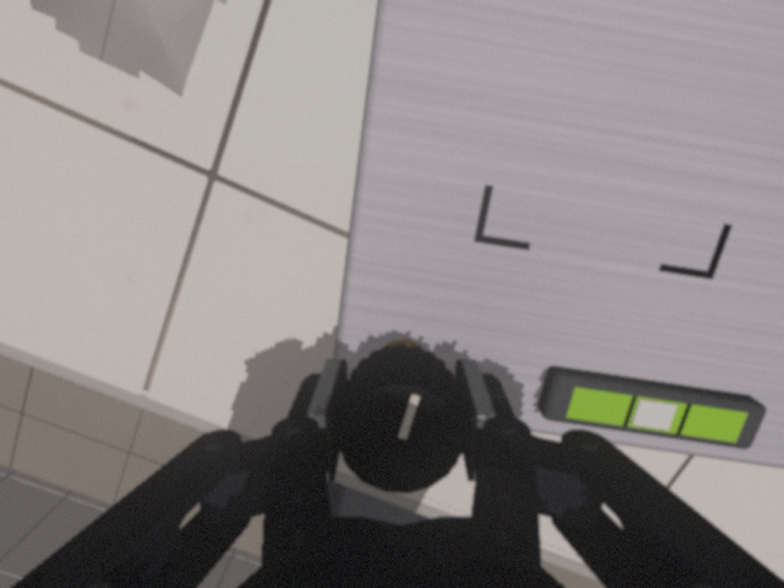

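Emit:
jog_arm:
  motion:
    - [0, 0, 0, 5, 255]
    - [0, 0, 0, 0, 0]
    - [0, 0, 0, 0, 0]
    - [0, 0, 0, 0, 0]
    - [0, 0, 3, 0, 0]
    - [0, 0, 4, 0, 0]
    - [0, 0, 3, 0, 0]

```text
t: 4.85
tcp_pos: [0.4336, 0.1787, 0.1715]
tool_rot: [0.971, 0.24, 0.004, -0.011]
force: [1.0, 0.3, -0.2]
finger_gap: 1.002
```

```bash
python3 snap.py w5 wrist;python3 bub.py w5
```

```text
t 4.85 tcp [0.4336 0.1787 0.1715] yaw 27.76 q6 1.202 eye [0.503 0.213 0.315] axis [-0.274 -0.122 -0.954]
side centre 545.6 -8.7 size 16.2 15.5 axis deg 15.3 bubble None dark None
front centre 458.3 76.0 size 14.6 72.7 axis deg 105.1 bubble (3562, np.float64(0.24), array([-7.4,  7.9])) dark (158, np.float64(3.66), array([-12.3,  12.1]))
```

View pics/w5.png

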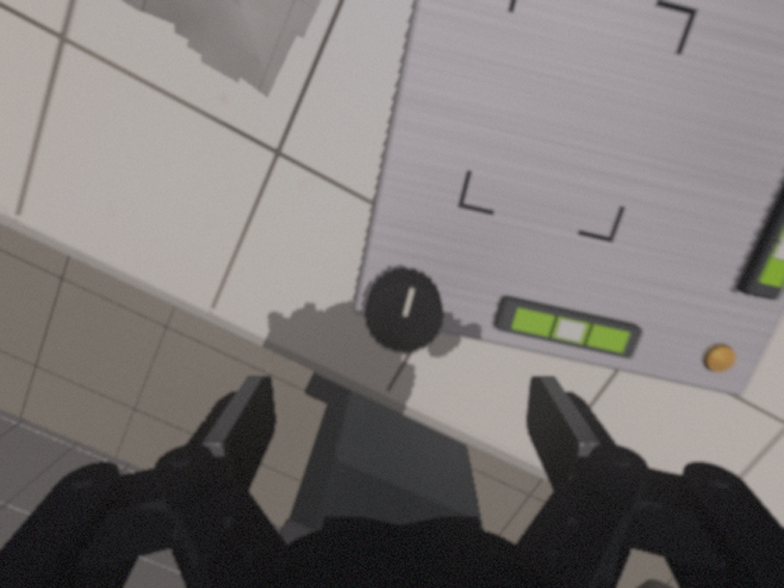

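Emit:
jog_arm:
  motion:
    - [3.4, -2.4, 0, -2, 0]
    - [3.4, -2.4, 0, -2, 0]
    - [3.4, -2.4, 0, -2, 0]
    - [3.4, -2.4, 0, -2, 0]
    - [3.4, -2.4, -1, -2, 0]
    - [2.5, -1.8, -1, -2, 0]
    - [0, 0, -1, -1, 0]

```text
t: 5.48
tcp_pos: [0.6363, 0.0366, 0.1554]
tool_rot: [0.993, 0.118, 0.021, -0.006]
force: [0.3, -0.2, -0.4]
finger_gap: 0.999
```

```bash
python3 snap.py w6 wrist;python3 bub.py w6; python3 -c "
from h import *
print(np.array(proj(load('w6'),(.658,.0215,.104)))*1.4)"
```

```text
t 5.4833 tcp [0.6363 0.0366 0.1554] yaw 13.54 q6 1.193 eye [0.708 0.053 0.301] axis [-0.265 -0.057 -0.963]
side centre 573.4 -0.5 size 65.1 13.6 axis deg 14.4 bubble (1438, np.float64(-7.96), array([-13.3,  -4.2])) dark (4207, np.float64(8.27), array([-29.2,  29.8]))
front centre 465.8 60.5 size 11.9 19.4 axis deg 107.0 bubble None dark (276, np.float64(5.99), array([-2.2,  7.2]))
[444.39481807 293.19780198]
```

View pics/w6.png

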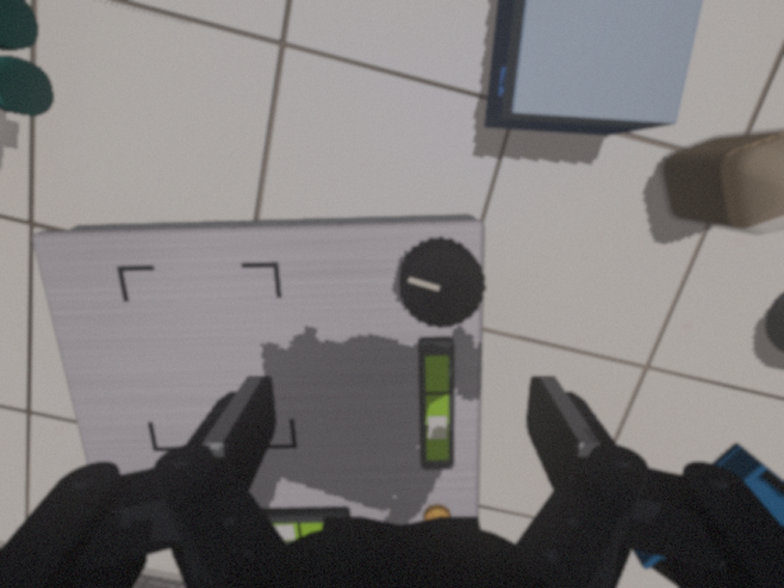

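```bash
python3 -c "
from h import *
for p in [(438,289),(442,285)]:print(onz(load('w6'),p[0]/1.4,p[1]/1.4,.104))"
```

```text
[0.65925911 0.02491348 0.104     ]
[0.66155341 0.02360456 0.104     ]
```

Emit:
jog_arm:
  motion:
    - [2.3, -1.3, -1, 0, 0]
    - [0, 0, -1.5, 0, 0]
    - [0, 0, -2.2, 0, 0]
    - [0, 0, -2.2, 0, 0]
    - [0, 0, -1.2, 0, 0]
    - [0, 0, 0, 0, 0]

```text
t: 6.03
tcp_pos: [0.6492, 0.0268, 0.0679]
tool_rot: [0.993, 0.115, 0.013, -0.008]
force: [0.1, 0.4, -0.1]
finger_gap: 1.002
```

Emit:
jog_arm:
  motion:
    - [1.1, -0.3, 0.2, 0, 0]
    - [0, 0, 0, 0, 0]

```text
t: 6.2
tcp_pos: [0.6578, 0.0253, 0.0696]
tool_rot: [0.993, 0.115, 0.011, -0.009]
force: [1.1, -0.5, 0.6]
finger_gap: 0.996
```

Emit:
jog_arm:
  motion:
    - [0.2, -0.1, 0, 0, 60]
    - [0, 0, 0, 0, 255]
    - [0, 0, 0, 0, 255]
    - [0, 0, 0, 0, 255]
    - [0, 0, 0, 0, 255]

```text
t: 6.62
tcp_pos: [0.6602, 0.0225, 0.0737]
tool_rot: [0.993, 0.117, 0.013, -0.005]
force: [0.9, 4.8, -7.2]
finger_gap: 0.455
```

```bash
python3 snap.py w7 wrist
```

```text
t 6.6167 tcp [0.6602 0.0225 0.0737] yaw 13.39 q6 1.181 eye [0.734 0.039 0.218] axis [-0.28  -0.059 -0.958]
```

View pics/w7.png

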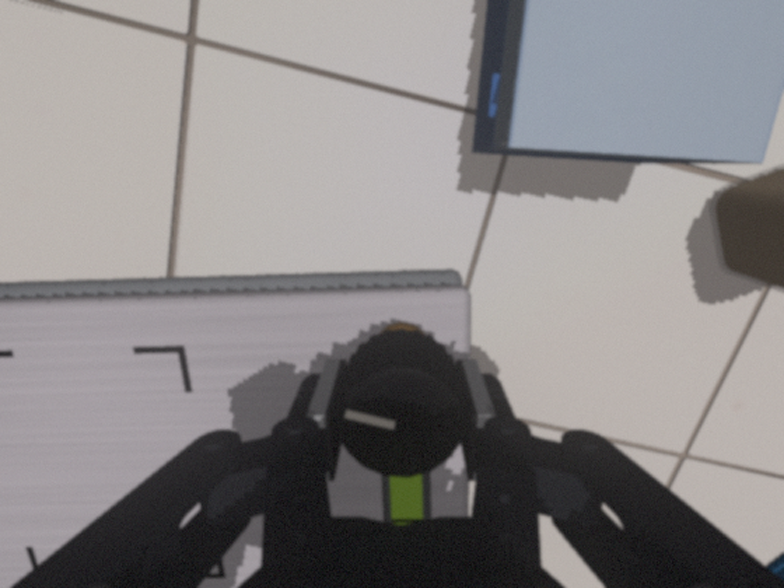

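Emit:
jog_arm:
  motion:
    - [0, 0, 0, -7, 255]
    - [0, 0, 0, -7, 255]
    - [0, 0, 0, -7, 255]
    - [0, 0, 0, -7, 255]
    - [0, 0, 0, -7, 255]
    - [0, 0, 0, -7, 255]
    - [0, 0, 0, -7, 255]
    - [0, 0, 0, -7, 255]
    - [0, 0, 0, -7, 255]
    - [0, 0, 0, -6, 255]

```text
t: 7.5
tcp_pos: [0.6605, 0.0226, 0.0736]
tool_rot: [0.877, -0.481, 0.016, 0.004]
force: [0.7, -1.7, -1.4]
finger_gap: 0.454
```

Emit:
jog_arm:
  motion:
    - [0, 0, 0, 0, 255]

```text
t: 7.58
tcp_pos: [0.6605, 0.0226, 0.0736]
tool_rot: [0.876, -0.482, 0.016, 0.004]
force: [0.6, -1.3, -1.3]
finger_gap: 0.452
```

```bash
python3 snap.py w8 wrist;python3 bub.py w8
```

```text
t 7.5833 tcp [0.6605 0.0226 0.0736] yaw -57.62 q6 2.466 eye [ 0.699 -0.042  0.219] axis [-0.144  0.243 -0.959]
side centre 573.4 -1.1 size 71.1 13.7 axis deg 15.2 bubble (313, np.float64(-5.1), array([-6.6, -3.7])) dark (27831, np.float64(1.89), array([-34.4,  34.5]))
```

View pics/w8.png

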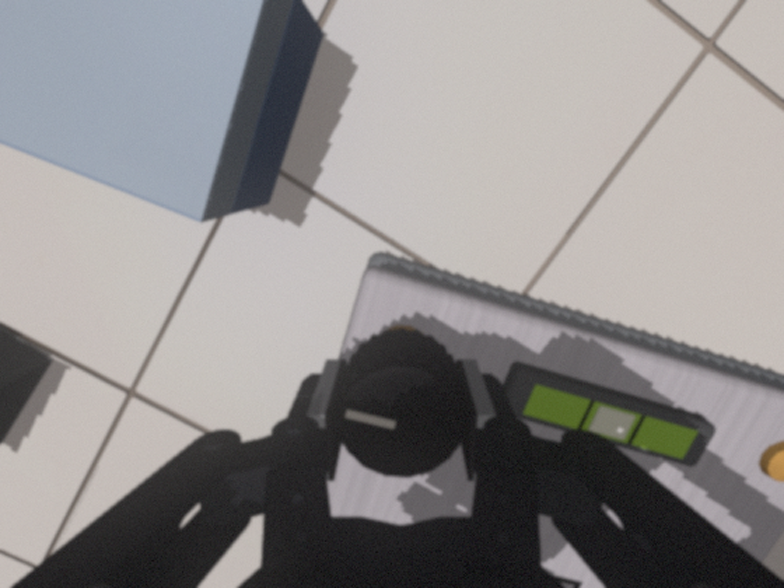

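Emit:
jog_arm:
  motion:
    - [0, 0, 0, 0, 0]
    - [0, 0, 0, 0, 0]
    - [0, 0, 0, 0, 0]
    - [0, 0, 3, 0, 0]
    - [0, 0, 4, 5, 0]
    - [-1, 0, 4, 7, 0]
    - [-3.5, 0, 2, 7, 0]
    - [-4, 0, 0, 7, 0]
    - [-4, 0, 0, 7, 0]
    - [-4, 0, 0, 7, 0]

```text
t: 8.47
tcp_pos: [0.4982, 0.0232, 0.2095]
tool_rot: [0.99, -0.138, 0.024, 0.0]
force: [0.4, -0.4, 0.4]
finger_gap: 0.997
```

Emit:
jog_arm:
  motion:
    - [-3, 0, 0, 7, 0]
    - [0, 0, 0, 7, 0]
    - [0, 0, 0, 0, 0]

```text
t: 8.72
tcp_pos: [0.4549, 0.0256, 0.2106]
tool_rot: [1.0, -0.012, 0.019, -0.004]
force: [0.6, 0.6, 0.1]
finger_gap: 1.0
```

```bash
python3 snap.py w9 wrist;python3 bub.py w9
```

```text
t 8.7167 tcp [0.4549 0.0256 0.2106] yaw -1.4 q6 1.384 eye [0.529 0.023 0.356] axis [-0.276  0.015 -0.961]
side centre 572.3 -1.0 size 72.0 14.3 axis deg 15.2 bubble (4210, np.float64(-0.16), array([-7.9,  7.4])) dark (106, np.float64(3.02), array([-11.5,  11.7]))
front centre 458.3 76.6 size 14.3 72.0 axis deg 105.2 bubble (2909, np.float64(0.33), array([-7.2,  7.9])) dark (213, np.float64(1.14), array([-11.8,  11.9]))
```

View pics/w9.png

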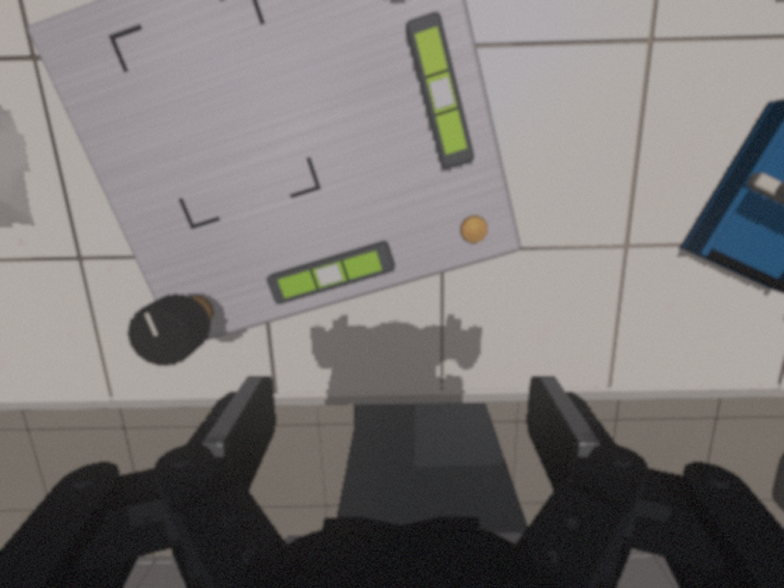

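Emit:
jog_arm:
  motion:
    - [0.2, -4, 0.3, 7, 0]
    - [0.2, -4, 0.3, 7, 0]
    - [0.2, -4, 0.3, 7, 0]
    - [0.2, -4, 0, 7, 0]
    - [0.2, -4, 0, 7, 0]
    - [0.2, -4, 0, 7, 0]
    - [0.2, -2, 0, 7, 0]
    - [0, 0, 0, 7, 0]
    - [0, 0, 0, 7, 0]
    - [0, 0, 0, 0, 0]

```text
t: 9.6
tcp_pos: [0.4797, -0.2246, 0.2203]
tool_rot: [0.877, 0.48, 0.019, -0.006]
force: [-0.1, 0.5, 0.3]
finger_gap: 1.002
```

```bash
python3 snap.py w10 wrist
```

```text
t 9.6 tcp [ 0.4797 -0.2246  0.2203] yaw 57.46 q6 -0.126 eye [ 0.518 -0.161  0.366] axis [-0.142 -0.236 -0.961]
```

View pics/w10.png

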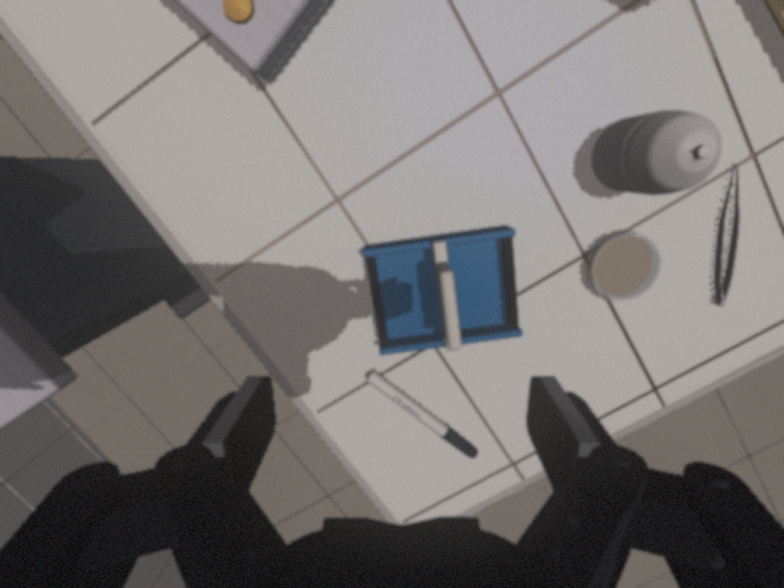

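```bash
python3 - <<'E'
from h import *
d=load("w10")
C=[onz(d,u/1.4,v/1.4,.028)[:2] for u,v in[(362,250),(514,230),(521,335),(381,353)]]
C=np.array(C);print(C.round(4),C.mean(0).round(4))
for i in range(4):
    e=C[(i+1)%4]-C[i];print(np.linalg.norm(e).round(4),np.degrees(np.arctan2(e[1],e[0])).round(1))
# comb: pale mask
im=d["img"];roi=np.zeros(im.shape[:2],bool);roi[170:255,300:335]=1
hs=cv2.cvtColor(im,cv2.COLOR_RGB2HSV);m=roi&(hs[:,:,1]<60)&(im.min(2)>110)
print(comps(m))
for p in[(440,242),(455,348)]:print(onz(d,p[0]/1.4,p[1]/1.4,.072).round(4))
c=cv2.resize(im[155:260,250:380],None,fx=6,fy=5.6,interpolation=cv2.INTER_CUBIC);cv2.imwrite("pics/tray.png",c[:,:,::-1])
E
```

```text
[[ 0.4616 -0.1988]
 [ 0.5686 -0.249 ]
 [ 0.5321 -0.3282]
 [ 0.4264 -0.2792]] [ 0.4972 -0.2638]
0.1183 -25.1
0.0873 -114.7
0.1166 155.1
0.0878 66.4
[([310, 172, 10, 16, 131], [314.48, 179.61]), ([300, 194, 35, 61, 708], [320.99, 230.66])]
[ 0.5162 -0.2176  0.072 ]
[ 0.4854 -0.2895  0.072 ]
```

View pics/tray.png

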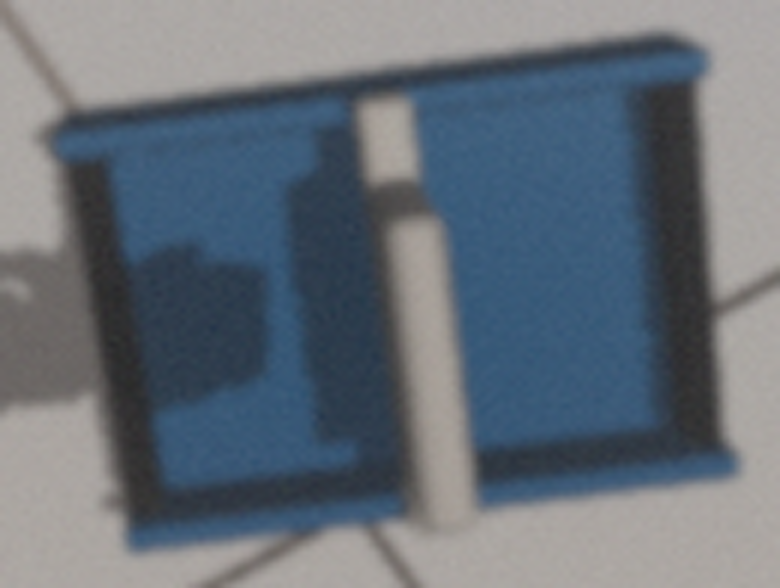

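```bash
python3 - <<'E'
from h import *
d=load("w10")
f=lambda x,y:((x+.5)/6-.5+250,(y+.5)/5.6-.5+155)
a,b=[onz(d,*f(*p),.072) for p in[(415,212),(447,522)]];print(a,b,(a+b)/2,np.linalg.norm(a-b),np.degrees(np.arctan2(*(a-b)[1::-1])))
u,v=proj(d,[.4972,-.2638,.072]);print((u-249.5)*6,(v-154.5)*5.6)
D=d["depth"]
for p in[(402,150),(430,400),(440,500),(300,250)]:
    u,v=f(*p);r=ray(d,u,v);print(p,(d["eye"]+r*D[int(v+.5),int(u+.5)]).round(4))
E
```

```text
[ 0.50997146 -0.23616032  0.072     ] [ 0.48501746 -0.28823917  0.072     ] [ 0.49749446 -0.26219974  0.072     ] 0.05774866235925763 64.39821714575456
435.358520383146 379.6012567589919
(402, 150) [ 0.5133 -0.2332  0.0385]
(430, 400) [ 0.4945 -0.2669  0.0716]
(440, 500) [ 0.4862 -0.284   0.0718]
(300, 250) [ 0.4848 -0.248   0.0056]
```

Emit:
jog_arm:
  motion:
    - [1.3, -2.6, -1, 5, 0]
    - [0.5, -1.2, -2, 2.2, 0]
    - [0, 0, -3, 0, 0]
    - [0, 0, -3, 0, 0]
    - [0, 0, -3, 0, 0]
    - [0, 0, -2, 0, 0]
    - [0, 0, 0, 0, 0]

```text
t: 10.23
tcp_pos: [0.5051, -0.2641, 0.0778]
tool_rot: [0.852, 0.523, 0.021, -0.001]
force: [0.2, 0.4, 0.7]
finger_gap: 1.005
```

```bash
python3 snap.py w11 wrist
```

```text
t 10.2333 tcp [ 0.5051 -0.2641  0.0778] yaw 63.15 q6 -0.272 eye [ 0.536 -0.196  0.223] axis [-0.109 -0.257 -0.96 ]
```

Emit:
jog_arm:
  motion:
    - [-0.7, 0.1, -1, 1.5, 0]
    - [0, 0, -1.7, 0, 0]
    - [0, 0, -1.2, 0, 0]
    - [0, 0, 0, 0, 0]

```text
t: 10.62
tcp_pos: [0.5033, -0.2648, 0.0441]
tool_rot: [0.846, 0.533, 0.023, 0.004]
force: [-1.4, -0.5, -0.8]
finger_gap: 0.999
```

```bash
python3 snap.py w12 wrist
```

```text
t 10.6167 tcp [ 0.5033 -0.2648  0.0441] yaw 64.42 q6 -0.306 eye [ 0.531 -0.195  0.189] axis [-0.094 -0.266 -0.959]
```

View pics/w12.png

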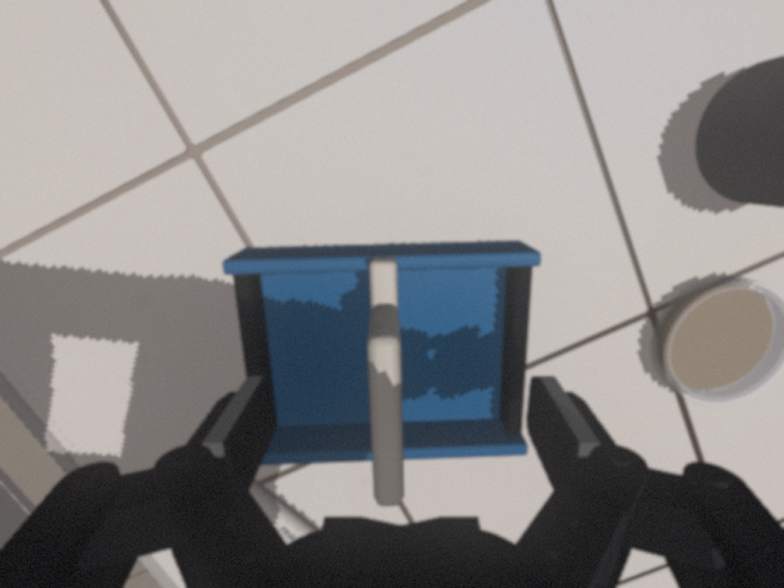

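Emit:
jog_arm:
  motion:
    - [-0.6, 0.1, -0.6, 0, 0]
    - [0, 0, 0, 0, 100]
    - [0, 0, 0, 0, 255]
    - [0, 0, 0, 0, 255]
    - [0, 0, 0, 0, 255]
    - [0, 0, 0, 0, 255]
    - [0, 0, 0, 0, 255]
  squeeze: 50

```text
t: 11.25
tcp_pos: [0.5003, -0.2661, 0.0436]
tool_rot: [0.846, 0.532, 0.024, 0.009]
force: [-1.1, 0.0, -1.1]
finger_gap: 0.145
```

```bash
python3 snap.py w13 wrist
```

```text
t 11.25 tcp [ 0.5003 -0.2661  0.0436] yaw 64.36 q6 -0.313 eye [ 0.527 -0.195  0.188] axis [-0.087 -0.272 -0.958]
```

View pics/w13.png

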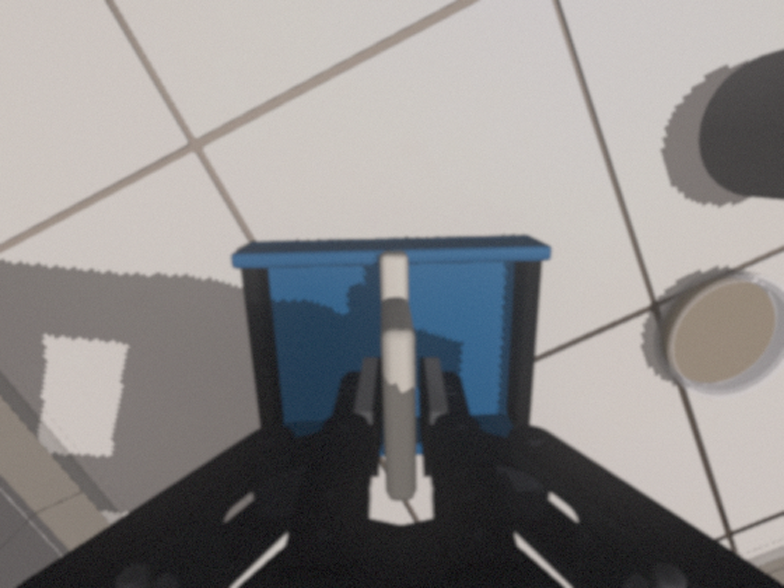

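Emit:
jog_arm:
  motion:
    - [0, 0, 1, 0, 255]
    - [0, 0, 2, 0, 255]
    - [0, 0, 3, 0, 255]
    - [0, 0, 3.5, 0, 255]
    - [0, 0, 3, 0, 255]
    - [0, 0, 1.5, 0, 255]

```text
t: 11.8
tcp_pos: [0.4956, -0.2625, 0.1853]
tool_rot: [0.846, 0.532, 0.022, 0.002]
force: [0.1, -0.8, -1.9]
finger_gap: 0.106
```

```bash
python3 snap.py w14 wrist; python3 snap.py s14 side
```

```text
t 11.8 tcp [ 0.4956 -0.2625  0.1853] yaw 64.32 q6 -0.287 eye [ 0.524 -0.193  0.331] axis [-0.098 -0.263 -0.96 ]
t 11.85 tcp [ 0.4968 -0.2634  0.1875] yaw 64.34 q6 -0.287 eye [0.397 1.04  0.47 ] axis [ 0.172 -0.924 -0.34 ]
```

View pics/w14.png

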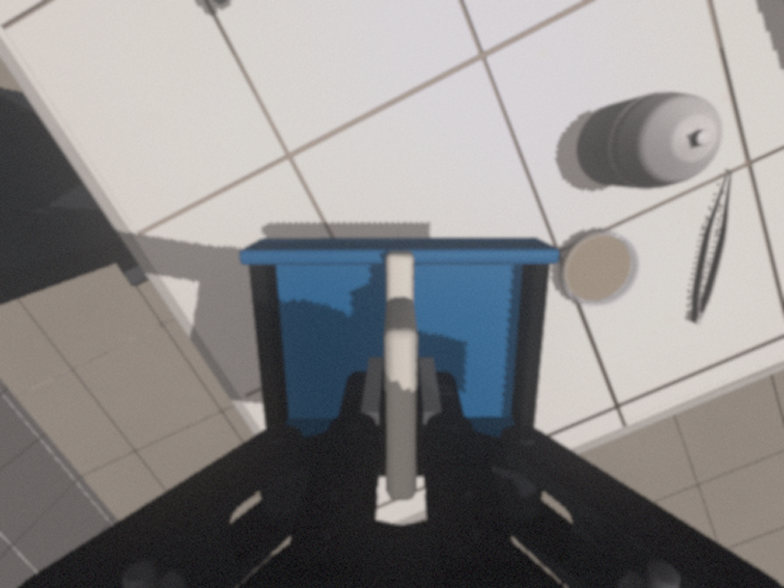

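View pics/s14.png

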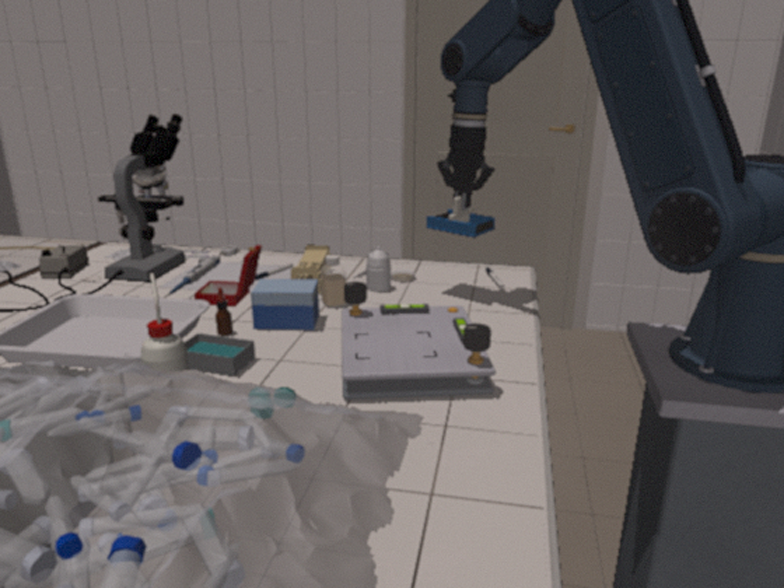

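```bash
python3 - <<'E'
from h import *
for nm,z0,tcp in[("w14",.1853-.0436,[.4956,-.2625]),("w13",0,[.5003,-.2661])]:
    d=load(nm)
    A={"w14":[(400,330),(401,497)],"w13":[(398,330),(401,499)]}[nm]
    W={"w14":[(241,262),(557,262)],"w13":[(234,264),(550,258)]}[nm]
    a,b=[onz(d,u/1.4,v/1.4,z0+.072)[:2] for u,v in A];print(nm,a,b,"mid",(a+b)/2,np.linalg.norm(a-b),"ang",np.degrees(np.arctan2(*(a-b)[::-1])))
    p,q=[onz(d,u/1.4,v/1.4,z0+.028)[:2] for u,v in W];e=(q-p);L=np.linalg.norm(e);e/=L;n=np.array([e[1],-e[0]]);print("wall",L,np.degrees(np.arctan2(e[1],e[0])),"centre",(p+q)/2+n*.045,"off from tcp",(p+q)/2+n*.045-tcp,(a+b)/2-tcp)
E
```

```text
w14 [ 0.50712113 -0.23467113] [ 0.48256465 -0.2862127 ] mid [ 0.49484289 -0.26044191] 0.05709250821440055 ang 64.5249879799228
wall 0.11803998445863163 -26.110645641655214 centre [ 0.49292979 -0.26653224] off from tcp [-0.00267021 -0.00403224] [-0.00075711  0.00205809]
w13 [ 0.51099816 -0.23767538] [ 0.48658508 -0.29027148] mid [ 0.49879162 -0.26397343] 0.05798575709117345 ang 65.10109716359138
wall 0.11774305453276121 -25.169699606253307 centre [ 0.49650752 -0.26914337] off from tcp [-0.00379248 -0.00304337] [-0.00150838  0.00212657]
```

Emit:
jog_arm:
  motion:
    - [0.3, 2, 0.5, 3, 255]
    - [0.6, 3.4, 0.5, 4, 255]
    - [0.6, 3.6, 0.3, 4, 255]
    - [0.6, 3.6, 0, 4, 255]
    - [0.6, 3.6, 0, 4, 255]
    - [0.6, 3.6, 0, 4, 255]
    - [0.6, 3.6, 0, 4, 255]
    - [0.6, 3.6, 0, 4, 255]
    - [0.6, 3.6, 0, 4, 255]
    - [0.6, 3, 0, 3, 255]

```text
t: 12.73
tcp_pos: [0.5451, 0.081, 0.1849]
tool_rot: [0.621, 0.783, 0.016, -0.011]
force: [1.0, -0.2, -2.2]
finger_gap: 0.104
```

Emit:
jog_arm:
  motion:
    - [0.6, 3, 0, 1.5, 255]
    - [0.6, 2, 0, 0, 255]
    - [0.3, 0.5, 0, 0, 255]
    - [0, 0, 0, 0, 255]
    - [0, 0, 0, 0, 255]

```text
t: 13.15
tcp_pos: [0.5546, 0.1456, 0.1757]
tool_rot: [0.606, 0.795, 0.012, -0.018]
force: [0.1, 0.2, -1.1]
finger_gap: 0.105
```

```bash
python3 snap.py w15 wrist;python3 snap.py t15 top
```

```text
t 13.15 tcp [0.5546 0.1456 0.1757] yaw 105.4 q6 -0.255 eye [0.534 0.217 0.322] axis [ 0.069 -0.263 -0.962]
t 13.2 tcp [0.5543 0.1452 0.1756] yaw 105.35 q6 -0.255 eye [ 0.502 -0.022  1.344] axis [ 0.061  0.023 -0.998]
```

View pics/w15.png

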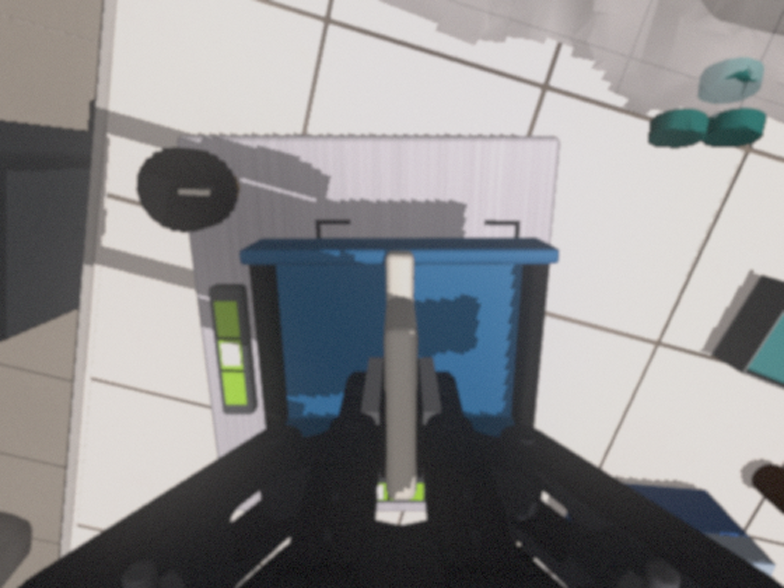

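```bash
python3 - <<'E'
from h import *
d=load("w15")
p,q=[onz(d,u/1.4,v/1.4,.048)[:2] for u,v in[(317,221),(518,221)]]
e=q-p;L=np.linalg.norm(e);e/=L;print(p,q,L,np.degrees(np.arctan2(e[1],e[0])));n=np.array([e[1],-e[0]])
print("mark",(p+q)/2+n*.047)
z0=.1757-.0436
p,q=[onz(d,u/1.4,v/1.4,z0+.028)[:2] for u,v in[(241,262),(557,260)]]
e=q-p;L=np.linalg.norm(e);e/=L;print("wall",L,np.degrees(np.arctan2(e[1],e[0])),(p+q)/2+np.array([e[1],-e[0]])*.045)
E
```

```text
[0.49227761 0.17329988] [0.61199242 0.20624498] 0.1241652739287074 15.386716439702596
mark [0.56460565 0.14445705]
wall 0.11813530518184055 15.770769185356794 [0.55448357 0.14165689]
```

Emit:
jog_arm:
  motion:
    - [1, 0, 0, -0.5, 255]
    - [0, 0, -2, 0, 255]
    - [0, 0, -2, 0, 255]
    - [0, 0, -1.5, 0, 255]
    - [0, 0, 0, 0, 255]
    - [0, 0, 0, 0, 255]

```text
t: 13.75
tcp_pos: [0.571, 0.1362, 0.1212]
tool_rot: [0.616, 0.788, 0.014, -0.014]
force: [-0.3, -0.7, -1.3]
finger_gap: 0.107
```

Emit:
jog_arm:
  motion:
    - [-0.6, 0.8, 0, 1, 255]
    - [0, 0, 0, 0, 255]
    - [0, 0, 0, 0, 255]

```text
t: 14.0
tcp_pos: [0.5667, 0.1431, 0.1232]
tool_rot: [0.609, 0.793, 0.015, -0.013]
force: [0.1, 0.3, -1.1]
finger_gap: 0.103
```

Emit:
jog_arm:
  motion:
    - [-0.2, 0.2, -1, 0, 255]
    - [0, 0, -0.8, 0, 255]
    - [0, 0, -0.5, 0, 255]
    - [0, 0, 0, 0, 255]

```text
t: 14.33
tcp_pos: [0.5657, 0.146, 0.1008]
tool_rot: [0.609, 0.793, 0.016, -0.011]
force: [-0.2, 0.6, -1.4]
finger_gap: 0.108
```

```bash
python3 snap.py s16 side;python3 snap.py w16 wrist; python3 - <<'E'
from h import *
d=load("s16");cv2.imwrite("pics/s16c.png",cv2.resize(d["img"][150:300,220:380],None,fx=4,fy=4,interpolation=cv2.INTER_CUBIC)[:,:,::-1])
E
```

```text
t 14.3333 tcp [0.5657 0.146  0.1008] yaw 105.0 q6 -0.256 eye [0.397 1.04  0.47 ] axis [ 0.172 -0.924 -0.34 ]
t 14.3833 tcp [0.5659 0.146  0.101 ] yaw 104.99 q6 -0.256 eye [0.544 0.218 0.246] axis [ 0.084 -0.265 -0.961]
```

View pics/s16c.png

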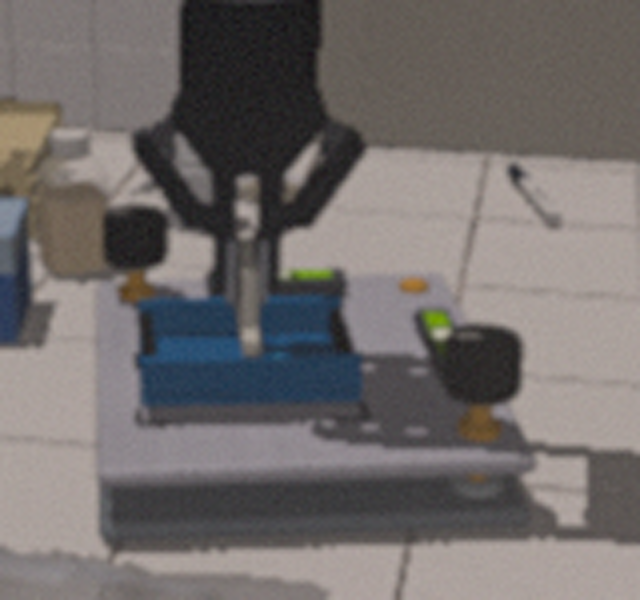

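View pics/w16.png

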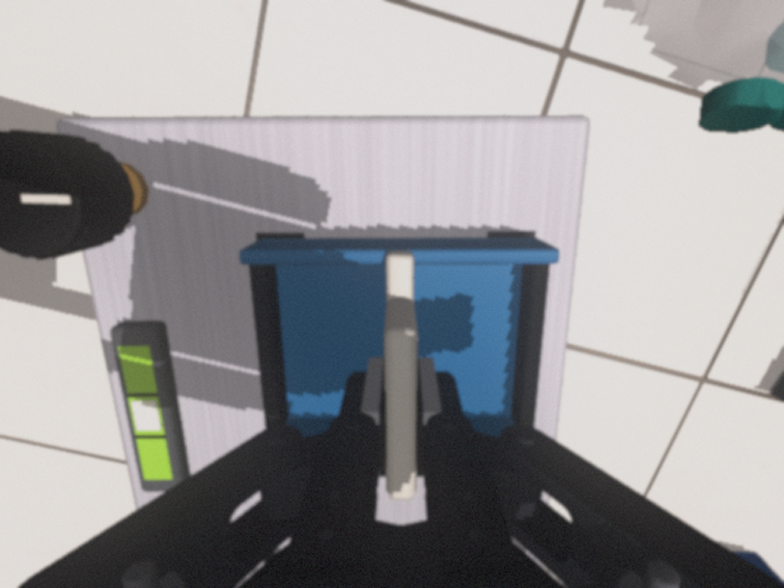

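Emit:
jog_arm:
  motion:
    - [-0.1, -0.1, -0.4, 0, 255]
    - [0, 0, -0.3, 0, 255]
    - [0, 0, -0.2, 0, 255]
    - [0, 0, 0, 0, 255]

```text
t: 14.77
tcp_pos: [0.5657, 0.1448, 0.0918]
tool_rot: [0.609, 0.793, 0.017, -0.01]
force: [-0.5, 0.3, -2.3]
finger_gap: 0.103
```

Emit:
jog_arm:
  motion:
    - [-0.1, 0, -0.3, 0, 255]
    - [0, 0, -0.1, 0, 255]

```text
t: 14.93
tcp_pos: [0.5664, 0.145, 0.0908]
tool_rot: [0.609, 0.793, 0.018, -0.009]
force: [-2.2, 0.1, 4.4]
finger_gap: 0.107
```

Emit:
jog_arm:
  motion:
    - [0, 0, 0, 0, 200]
    - [0, 0, 0, 0, 140]
    - [0, 0, 0, 0, 80]
    - [0, 0, 0, 0, 60]

```text
t: 15.27
tcp_pos: [0.5679, 0.145, 0.0924]
tool_rot: [0.609, 0.793, 0.02, -0.007]
force: [-0.9, 0.3, 0.7]
finger_gap: 0.634
```

```bash
python3 snap.py w17 wrist
```

```text
t 15.2667 tcp [0.5679 0.145  0.0924] yaw 105.0 q6 -0.26 eye [0.544 0.217 0.238] axis [ 0.093 -0.264 -0.96 ]
```

View pics/w17.png

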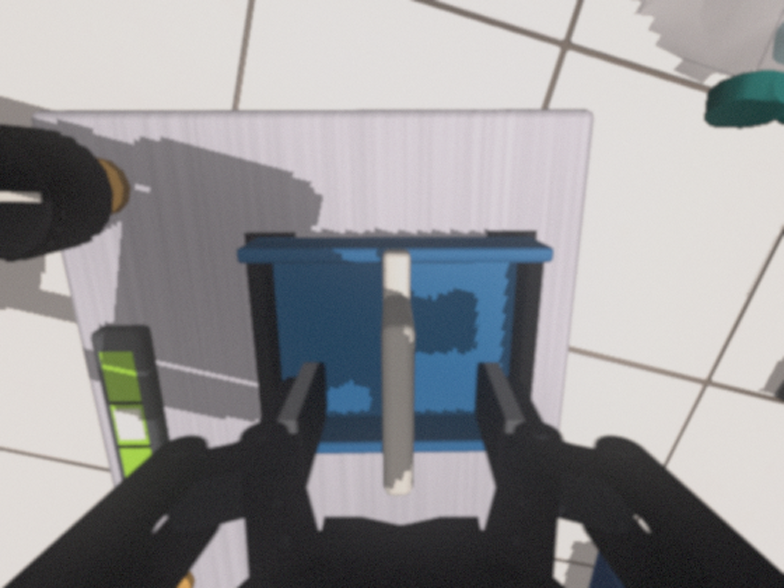

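Released cleanly. Lifting straight up, then moving back to check.

Emit:
jog_arm:
  motion:
    - [0, 0, 2, 0, 0]
    - [0, 0, 3, 0, 0]
    - [0, 0, 3.5, 0, 0]
    - [0, 0, 3.5, 0, 0]
    - [-2, -2, 3, -7, 0]
    - [-3, -2.5, 1, -7, 0]
    - [-3, -2.5, 0, -7, 0]
    - [-3, -2.5, 0, -7, 0]
    - [-2, -1, 0, -7, 0]
    - [0, 0, 0, -7, 0]

```text
t: 16.15
tcp_pos: [0.4331, 0.0374, 0.257]
tool_rot: [0.858, 0.514, 0.023, 0.002]
force: [0.1, 0.3, 0.6]
finger_gap: 0.997
```

Emit:
jog_arm:
  motion:
    - [-1, -1, 0, -7, 0]
    - [0, 0, 0, -7, 0]
    - [0, 0, 0, -7, 0]
    - [0, 0, 0, -7, 0]
    - [0, 0, 0, -7, 0]
    - [0, 0, 0, -7, 0]
    - [0, 0, 0, -7, 0]
    - [0, 0, 0, 0, 0]

```text
t: 16.82
tcp_pos: [0.4188, 0.0256, 0.2576]
tool_rot: [0.994, 0.102, 0.021, 0.012]
force: [0.5, 0.3, -0.1]
finger_gap: 1.0
```

```bash
python3 snap.py w18 wrist;python3 bub.py w18; python3 snap.py t18 top
```

```text
t 16.8167 tcp [0.4188 0.0256 0.2576] yaw 11.77 q6 1.173 eye [0.491 0.045 0.403] axis [-0.265 -0.082 -0.961]
side centre 572.6 -0.9 size 72.2 14.3 axis deg 15.2 bubble (3342, np.float64(-0.21), array([-8. ,  7.5])) dark (4, np.float64(11.33), array([11.2, 11.5]))
front centre 458.5 76.6 size 14.5 72.3 axis deg 105.2 bubble (2733, np.float64(0.34), array([-7.5,  8.1])) dark (3, np.float64(11.41), array([11.2, 11.7]))
t 16.8667 tcp [0.4188 0.0256 0.2575] yaw 12.01 q6 1.169 eye [ 0.502 -0.022  1.344] axis [ 0.061  0.023 -0.998]
```

View pics/w18.png

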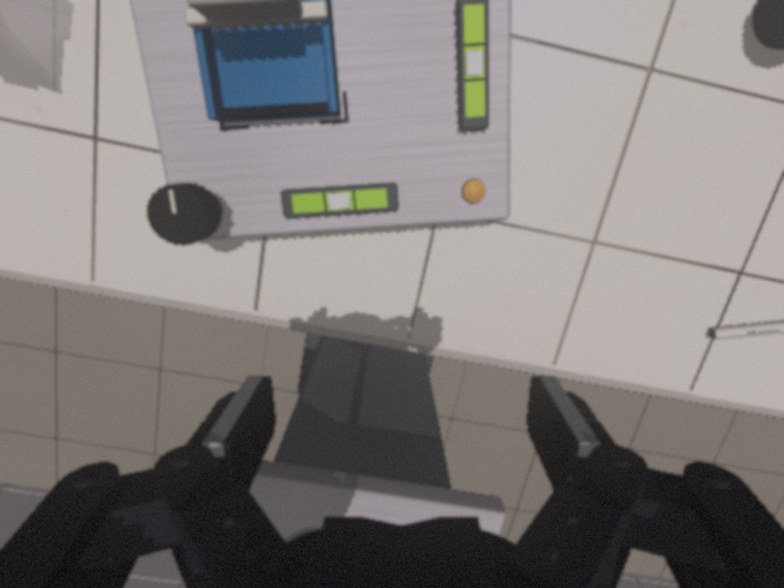

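View pics/t18.png

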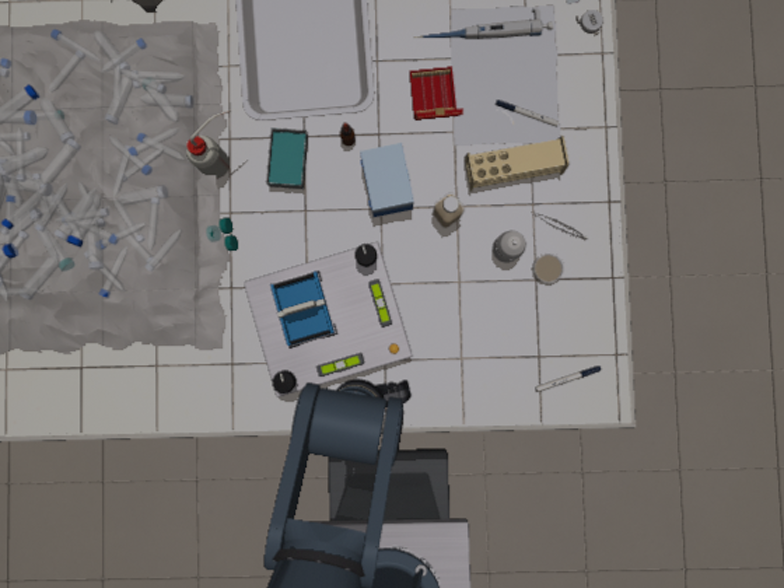

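```bash
python3 - <<'E'
from h import *
d=load("t18");im=d["img"].astype(int);roi=np.zeros(im.shape[:2],bool);roi[175:270,170:250]=1
m=(roi&((im[:,:,2]-im[:,:,0]>45)|(im.max(2)<70))).astype(np.uint8)
n,l,s,c=cv2.connectedComponentsWithStats(m);i=1+np.argmax(s[1:,4])
h=cv2.convexHull(cv2.findNonZero((l==i).astype(np.uint8)))[:,0]
P=np.array([onz(d,u,v,.072)[:2] for u,v in h],np.float32)
print(cv2.minAreaRect(P*1000))
w=load("w18")
for p in[(220,129),(347,121)]:print("mark corner",onz(w,p[0]/1.4,p[1]/1.4,.048)[:2])
for p in[(222,127),(338,117),(208,120)]:print("tray bottom/dam?",onz(w,p[0]/1.4,p[1]/1.4,.05)[:2])
E
python3 - <<'E'
import cv2,numpy as np
im=cv2.imread("pics/t18.png");
im=cv2.resize(im[240:400,235:420],None,fx=4,fy=3.7,interpolation=cv2.INTER_CUBIC);cv2.imwrite("pics/t18c.png",im)
E
```

```text
((532.9765014648438, 136.377685546875), (62.86053466796875, 89.23683166503906), 14.740711212158203)
mark corner [0.49139511 0.17361943]
mark corner [0.51641014 0.08144701]
tray bottom/dam? [0.49309773 0.17157727]
tray bottom/dam? [0.51764868 0.08827505]
tray bottom/dam? [0.49588467 0.18210889]
```

View pics/t18c.png

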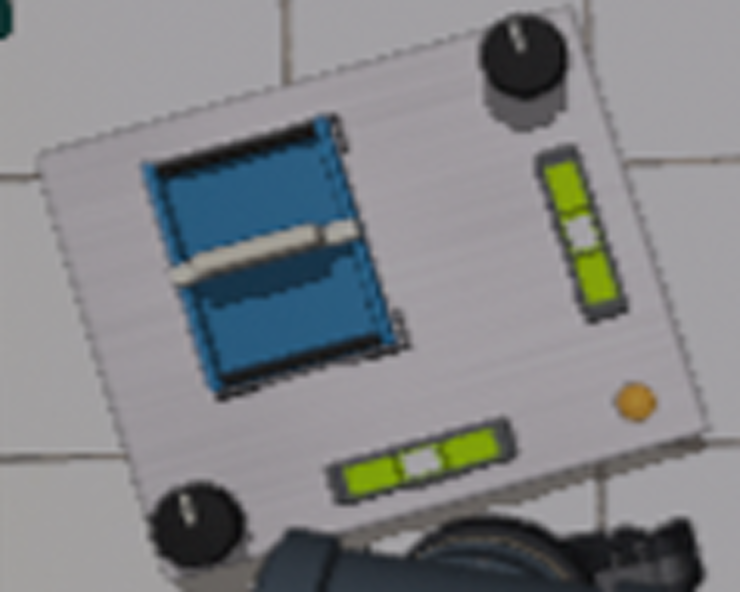

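```bash
python3 - <<'E'
from h import *
d=load("t18")
P=np.array([onz(d,(x/4+235)/1.4,(y/3.7+240)/1.4,.076)[:2] for x,y in[(145,165),(325,118),(400,345),(215,393)]])
print(P.round(4),P.mean(0));e=P[0]-P[3];print(np.linalg.norm(e),np.degrees(np.arctan2(e[1],e[0])))
# outer-left wall bottom and depth-based heights on rim in both snapshots
D=d["depth"]
for x,y in[(150,220),(180,330),(345,180),(375,270),(100,200),(450,300)]:
    u,v=(x/4+235)/1.4,(y/3.7+240)/1.4;print((x,y),(d["eye"]+ray(d,u,v)*D[int(v),int(u)]).round(4))
a,b=load("top0"),d
for nm,(x,y,w,h) in dict(bottle=(305,135,30,30),pot=(350,160,30,32)).items():
    print(nm,"max pixel diff",np.abs(a["img"][y:y+h,x:x+w].astype(int)-b["img"][y:y+h,x:x+w]).mean())
E
```

```text
[[0.6096 0.2001]
 [0.6311 0.1155]
 [0.516  0.0829]
 [0.4941 0.1693]] [0.56266988 0.14192459]
0.11952767487996603 14.94063332007576
(150, 220) [0.5834 0.2027 0.0498]
(180, 330) [0.5265 0.1895 0.0489]
(345, 180) [0.6003 0.1078 0.0654]
(375, 270) [0.5545 0.0952 0.0598]
(100, 200) [0.5941 0.2261 0.0518]
(450, 300) [0.5387 0.061  0.048 ]
bottle max pixel diff 4.2881481481481485
pot max pixel diff 4.336805555555555
```

```bash
python3 -c "
from station import *
print(sense()['t'],sense()['qd'].round(3));print(sign_off())"
```

```text
16.9167 [-0.002 -0.    -0.001 -0.001  0.001 -0.003]
the job is handed in; nothing more can be done
None
```

I levelled the table and then set the tray down flat within the corner marks. I handed the job in at 16.9 s; the hand-in gives no verdict, so the results below are from my own camera checks.

- **Knobs:** I turned the front left knob about 62° anticlockwise and the rear right knob about 71° clockwise. Before I picked up the tray, the bubbles were 0.3 mm (front) and 0.2 mm (side) from their vials' middles.
- **Tray placement:** I gripped the tray by its comb, lowered it until it touched the plate, released it and lifted clear. No drop was seen.
- **Last checks, arm clear:**
  - Both bubbles read the same as before: front +0.3 mm and side −0.2 mm, against a limit of 2.7 mm.
  - The tray's centre is about 3 mm from the centre of the marks, against a limit of 12 mm. Its angle is 14.9° against the table's 15.2°.
  - The top view of the bottle and pot was unchanged from the start.
- **Disagreements:**
  - Two estimates of the tray's centre in the grip, from the comb and from the wall, differed by about 5 mm. I aimed between them.
  - The first automatic fit of the tray's outline in the last top view was split by the comb. The centre and angle above come from the corners read by eye.
  - I judged flatness from the pictures and the touch-down height. I did not measure the tray's tilt directly.

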